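# Feed a swatter head under the welding horn and latch it in

### The job

Load the welding press: push the single loose swatter head over the bench, broad edge first and stub trailing, between the guide rails and under the raised horn until it is fully home against the end stop, then swing the latch fully shut behind its stub. The two halves of the head are only laid together, so keep it flat on the bench all the way and do not lift it. Nothing may touch the horn, and the stack of heads, the tape roll and the screwdriver stay where they are.

Things in the scene. Friction and masses are not known exactly. Their poses are not given: they have to be found in the camera images.
- head: The single loose swatter head, flat on the bench: red frame 150 (x) x 140 (y) mm, corner radius 28, rim 12 wide and 23 high, grille inside it 15.5 mm up. A stub 34 wide, 19.5 high sticks 50 mm out of the middle of its rear edge (to x = -125). Origin: centre of the 150 x 140 frame, bench level; x points away from the stub, to the broad front edge that goes in first; z up. About 0.14 kg.
- press: The fixed welding press. Origin: bench level, where the centre of a head that is home lies. x: feed direction (the head's own x must point this way), z up. The rails, horn, latch below are given in this frame, in mm. Base casting x > 120, y +-130, 70 high; column behind it at x = 245. Between the rails the head slides on the bench itself.
- rail_mouth (a point): Point in the press frame at x = -119, y = 0, bench level: middle of the mouth between the flared lead-ins, about 175 mm wide there. They narrow to two straight guide rails from x = -85 to the end stop, inner faces at y = +-73, 20 wide. Lead-ins and rails are 18 high aluminium bars.
- end_stop (a point): Middle of the end stop's face at x = +75, y = 0 in the press frame, bench level: a fixed bar across the far end of the rails, 18 high. A head that is home has its front edge against it.
- horn: The raised metal horn, a fixed block over the rails: x -68..+68, y +-64 in the press frame. Origin: centre of its underside, 75 mm above the bench. It is narrower above z = 130. Fixed above it: a round housing of radius 56 from z = 225, and the weld head box x -50..+180, y +-75, z 310 to 730. The horn must not be touched.
- latch (a joint): Angle of the swing latch, rad: 0 = shut, bar across the feed path (along the press's -y), on its stop; 1.57 = bar along the press's -x; beyond that it points outward to +y; at most 2.4. Stays where left; about 1 N moves the knob. Bar 14 wide, 6 to 18 above the bench, ending 115 from the pivot. Shut, it lies 9 mm behind the stub of a head that is home; a head further out blocks it.
- latch_pivot (a point): The latch's upright pivot axis, fixed at x = -141, y = +97 mm in the press frame; the point is 12 mm above the bench. Its cap reaches 26 mm above the bench; it stands on a plate 5 mm high at x -163..-119, y +79..+115.
- latch_knob (a point): Centre of the latch's upright black knob, 85 mm from the pivot along the bar. The knob is 16 mm across and stands 20 to 55 mm above the bench; the point is at 40 mm. Push it sideways to swing the latch.
- stack: A stack of three finished swatter heads, loose, 70 mm high, outline like the head. Origin: centre of the frames, bench level. Leave alone.
- tape: A roll of tape lying flat, 104 mm across, 48 mm high. Origin: centre of its underside. Leave alone.
- screwdriver: A screwdriver lying on the bench, 190 mm long along its x axis, handle to -x. Leave alone.

How it is judged:
By the outcome, as a careful person would: the job done as asked, in the order asked, and still so for the second after the job is handed in, with the robot touching nothing.
It also fails if it takes over 67 s, if anything falls off the work surface, if the arm or the gripper's body presses on something with over 40 N, if the wrist force passes 120 N, or if a joint passes its speed limit or range.

### The arm

A 6-joint arm with a two-finger parallel gripper is mounted at the origin on the work surface. World frame = base frame: x ahead of the robot, y to its left, z up, the work surface at z = 0. Lengths are in m, angles in rad, forces in N, time in s.
With the tool pointing down it reaches from about 0.325 to 0.9 m from the base axis. Payload 6.1 kg.
Tool frame: the origin (TCP) lies at the centre of the arm's flange, where the gripper is bolted on; the fingertips stand 173 mm ahead of it and the grasp point (between the pads) lies manip.grip_point_offset ahead of it (manip.grip_point_offset is the distance from the TCP to the grasp point, in m); z points along the fingers, y is the line along which they close (so a half turn about z gives the same grasp; the last joint's range is limited). The gripper opens to 85 mm and grips with 20 to 120 N. Pads are 22 mm wide; open, the fingers measure 114 mm over their backs; the gripper's body (76 mm by 85 mm) begins 54 mm behind the grasp point. The pads swing forward as they close: fully open they stand 13 mm farther back than shut.
Start: joints at [-1.396, 0.22, 1.526, -0, 1.395, -0.126], TCP at [0.185, -0.597, 0.405] pointing down, gripper open.
Joint ranges: [-2.98, 2.98], [-0.91, 2.08], [0.09, 2.57], [-1.24, 4.39], [0.2, 2.65], [-2.68, 2.68]. Speed limits (rad/s): [2.57, 2.57, 3.01, 3.14, 3.14, 3.14].

### API

Orientations are given as [roll, pitch, yaw] about the fixed x, y, z axes, in that order (R = Rz(yaw) Ry(pitch) Rx(roll)).
In Python, from plant import manip gives the robot as it stands.
- The arm moves only by the shell command python3 -m creep 'ROWS' [FORCE]. ROWS is JSON, a list that holds one entry, the list of rows, each a list of 7 numbers: the shift along the tool's x, y, z in m, then the turn, a rotation vector about the tool's x, y, z in degrees, then the opening, from 0 (shut) to 1 (fully open). A call has 1 to 12 rows; each row is the pose to reach, as a shift and turn from the pose commanded when the call began, along the tool's axes at that moment; what a row does not reach only later rows make up. A row lasts 1/10 s, in which the tool goes at most 50 mm and 8.59 degrees, less where a joint would pass 70% of its speed; a pose out of reach is approached as far as the arm can. A call with a gripper value outside its range is refused whole. The fingers move at their own pace and stop on an object; FORCE is the grip in N (left out, the last holds). Time passes only in rows, so rows that repeat a pose let the fingers close. It gives the time, the measured TCP pose, the force, the opening and the grip force at its end, in the units of the state.
- manip.observe(): the state, without advancing time (a new reading comes with each control period).
- manip.camera(name): name is "side" or "top"; returns the picture (420x560x3 uint8, blue, green, red); there is no depth.
- manip.calibration(name): a dict with "fx", "fy", "cx", "cy" (pixels), "world_to_cam" (4x4, takes a point from world to camera coordinates). Camera axes: x right, y down, z forward; pixel columns grow to the right and rows downward; lengths in m; the calibration is good to about 2 mm. A picture is of the moment at which its call begins. calibration takes no time and is no camera call.
- manip.job_done(): hands the job in; it is judged then, once.
Trained networks look in the newest picture that a camera, given by its name, has taken for a name from the list of things; names that differ only in an ending like _2 or _b are one class to them, and where a whole thing is asked for, a point or a joint stands for the part that bears it (a point fixed in the world has none). Each returns a list of dicts, best first, with "conf" (0 to 1); they miss things now and then, are a little off and sometimes report something else, mostly with a low value. They report only what shows in the picture. A call takes as long as a camera call.
- manip.boxes_of(camera, label): "box" ([centre column, centre row, width, height] in pixels, round what is visible of it).
The state is a dict: "time_s": time; "q": joint angles; "joint_velocities": joint speeds; "joint_torque": joint torques, N m; "tool_pos": TCP position; "tcp_rot": TCP orientation; "contact_force": force on the tool from outside, world axes, zero at the start; "torque": the same for the moment, N m; "finger_gap": finger opening in m; "finger_force": force on a finger pad.
Only numpy, scipy, OpenCV 4.12 (cv2) and the standard library are available. Lean on these libraries where they do the work, as an engineer would, in place of code of your own. Each camera call takes 0.05 s, during which the arm holds its last target. There are 200 camera calls.

## Working session

There is one attempt and no reset: what is moved stays moved. The work goes in short steps, Python scripts to look and compute and a shell command to move; the robot and the scene stay as the last step left them, time stands still between calls to the robot, and variables do not carry over. Pictures are saved under pics/ and viewed, at most 10 in all, crops included, and the job is handed in when it is done.

```bash
mkdir -p pics; ls; python3 - <<'E'
from plant import manip
import cv2,json
print(manip.observe()); print(manip.grip_point_offset)
for c in("side","top"):
    cv2.imwrite(f"pics/{c}0.png",manip.camera(c)); k=manip.calibration(c); print(c,k)
    for l in("head","press","horn","latch","latch_knob","stack","tape","screwdriver"):
        print(l,[(round(d["conf"],2),[round(v) for v in d["box"]]) for d in manip.boxes_of(c,l)][:3])
E
```

```text
pics
{'time_s': 0.0, 'q': array([-1.39608525e+00,  2.21226606e-01,  1.52762878e+00,  2.14282004e-05,
        1.39472804e+00, -1.26135019e-01]), 'joint_velocities': array([-9.42908365e-04,  1.11380380e-03, -8.89882033e-04, -3.00284665e-04,
        6.98536392e-06,  1.00164897e-04]), 'joint_torque': array([-1.71129770e-03, -4.96909368e+01, -3.89398026e+01, -4.05376777e-04,
        1.11530477e-02, -9.83650835e-06]), 'tool_pos': array([ 0.185135  , -0.59665806,  0.40358927]), 'tcp_rot': array([-3.13962034e+00, -2.71363507e-04,  3.00842058e-01]), 'contact_force': array([-0.15911246,  0.11520284,  0.71797684]), 'torque': array([ 0.01376224, -0.02737292,  0.02228197]), 'finger_force': 0.0, 'finger_gap': 0.08524202051014253}
0.1547
side {'fx': 445.03003156401576, 'fy': 445.03003156401576, 'cx': 273.59205084893046, 'cy': 205.08894901543218, 'world_to_cam': array([[-0.3219835 ,  0.94671292, -0.00782777,  0.13815005],
       [ 0.75767285,  0.25271445, -0.60172025, -0.40045189],
       [-0.56767814, -0.19967488, -0.79866856,  1.34863056],
       [ 0.        ,  0.        ,  0.        ,  1.        
[... 438 characters left out ...]
y': 212.4687387464513, 'world_to_cam': array([[ 8.12584115e-02, -9.96692877e-01,  6.16666387e-04,
         3.68465748e-02],
       [-9.75892182e-01, -7.96882850e-02, -2.03185204e-01,
         5.69477956e-01],
       [ 2.02562387e-01,  1.59087070e-02, -9.79140129e-01,
         8.60856112e-01],
       [ 0.00000000e+00,  0.00000000e+00,  0.00000000e+00,
         1.00000000e+00]])}
head [(0.92, [422, 230, 102, 74])]
press [(0.92, [147, 143, 291, 286])]
horn [(0.94, [182, 188, 87, 74])]
latch [(0.79, [269, 263, 51, 44])]
latch_knob [(0.89, [269, 265, 48, 44])]
stack [(0.67, [413, 120, 105, 90])]
tape [(0.58, [199, 301, 56, 50])]
screwdriver [(0.94, [380, 324, 90, 14]), (0.16, [199, 302, 51, 55])]
```

View pics/top0.png

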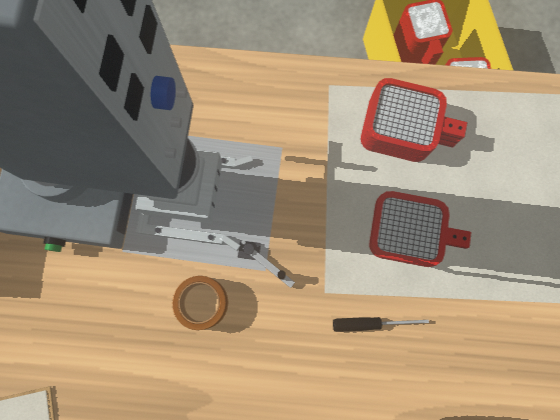

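View pics/side0.png

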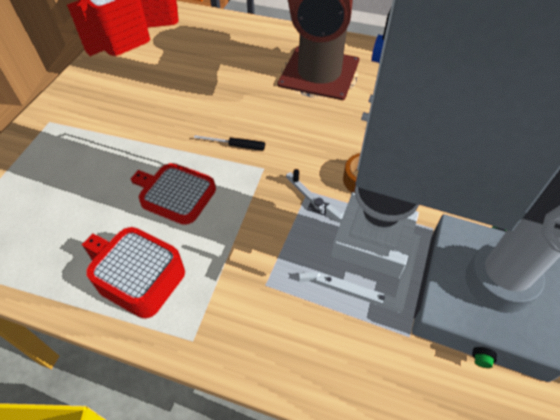

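The head's stub points right (−y world) at top px (458,238). The press mouth opens to the right, and the latch runs from its pivot (247,250) to its knob (282,275), swung outward. Next I'll zoom in on the press and the head.

```bash
python3 - <<'E'
import cv2
t=cv2.imread("pics/top0.png"); s=cv2.imread("pics/side0.png")
def crop(i,x,y,w,h,k,n):
    c=cv2.resize(i[y:y+h,x:x+w],None,fx=k,fy=k,interpolation=cv2.INTER_CUBIC)
    for j in range(0,w,20): cv2.putText(c,str(x+j),(j*k,8),0,.3,(0,255,255)); cv2.line(c,(j*k,10),(j*k,16),(0,255,255))
    for j in range(20,h,20): cv2.putText(c,str(y+j),(0,j*k+3),0,.3,(0,255,255)); cv2.line(c,(20,j*k),(26,j*k),(0,255,255))
    cv2.imwrite(n,c)
crop(t,120,130,180,160,4,"pics/tz.png") if 0 else crop(t,120,140,180,148,4,"pics/tz.png")
crop(s,265,160,160,148,4,"pics/sz.png")
E
```

```text
(no output)
```

View pics/tz.png

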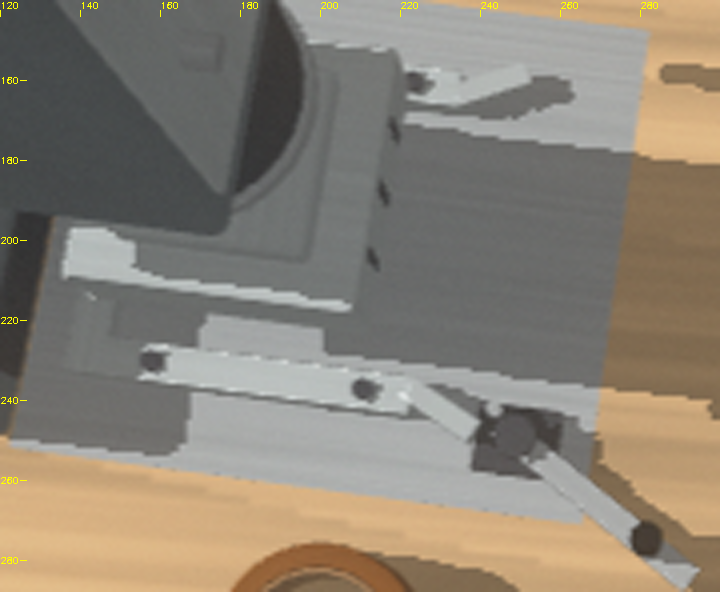

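View pics/sz.png

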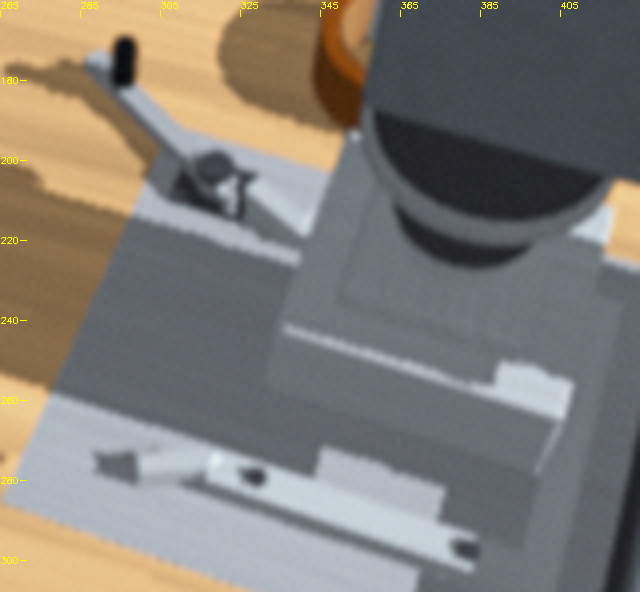

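Both crops are clear enough to pick points. In the top view the pivot cap is at (249,248.3), the knob top at (281.8,274.5), and the +y rail's inner edge runs (161,227)–(221,236). In the side view the cap is at (318.3,201.5), the knob top at (296,170.5), and the horn's bottom corners are at (332,257) and (400,279). I'll fit the poses from these.

```bash
cat > h.py <<'E'
import numpy as np,cv2
from plant import manip
from scipy.optimize import least_squares,minimize
K={c:manip.calibration(c) for c in("side","top")}
def proj(c,P):
    k=K[c];P=np.atleast_2d(P);q=P@k["world_to_cam"][:3,:3].T+k["world_to_cam"][:3,3]
    return np.c_[k["fx"]*q[:,0]/q[:,2]+k["cx"],k["fy"]*q[:,1]/q[:,2]+k["cy"]]
def ray(c,u,v,z):
    k=K[c];R=k["world_to_cam"][:3,:3];t=k["world_to_cam"][:3,3];o=-R.T@t
    d=R.T@[(u-k["cx"])/k["fx"],(v-k["cy"])/k["fy"],1];return o+d*(z-o[2])/d[2]
def tf(p,P):
    P=np.atleast_2d(P)*.001;c,s=np.cos(p[2]),np.sin(p[2])
    return np.c_[p[0]+c*P[:,0]-s*P[:,1],p[1]+s*P[:,0]+c*P[:,1],P[:,2]]
def headpolys():
    a=np.linspace(0,2*np.pi,49)[:-1];o=np.c_[28*np.cos(a)+np.sign(np.cos(a).round(6))*47,28*np.sin(a)+np.sign(np.sin(a).round(6))*42]
    ex=lambda o,h:np.r_[np.c_[o,0*o[:,0]],np.c_[o,0*o[:,0]+h]]
    return ex(o,23),ex(np.array([[-70,17],[-125,17],[-125,-17],[-70,-17.]]),19.5)
def headmask(c,p):
    m=np.zeros((420*4,560*4),np.uint8)
    for P in headpolys():
        h=cv2.convexHull(proj(c,tf(p,P)).astype(np.float32))
        cv2.fillPoly(m,[np.round((h+.5)*4).astype(int)],255)
    return cv2.resize(m,(560,420),interpolation=cv2.INTER_AREA)/255.
def redmask(img,box):
    hsv=cv2.cvtColor(img,cv2.COLOR_BGR2HSV)
    m=(((hsv[...,0]<8)|(hsv[...,0]>170))&(hsv[...,1]>130)).astype(np.uint8)
    x,y,w,h=box;k=np.zeros_like(m);k[int(y-h/2-5):int(y+h/2+6),int(x-w/2-5):int(x+w/2+6)]=1;m*=k
    f=np.zeros_like(m);cs,_=cv2.findContours(m,cv2.RETR_EXTERNAL,cv2.CHAIN_APPROX_NONE)
    cv2.drawContours(f,[max(cs,key=cv2.contourArea)],-1,1,-1);return f.astype(float)
def fithead(ims,boxes,p0):
    M={c:redmask(ims[c],boxes[c]) for c in boxes}
    f=lambda p:sum(np.abs(headmask(c,p)-M[c]).sum() for c in M)
    r=minimize(f,p0,method="Nelder-Mead",options=dict(initial_simplex=np.array(p0)+np.r_[[[0,0,0]],np.diag([.015,.015,.15])],xatol=2e-4,fatol=.5))
    return r.x,r.fun,{c:M[c].sum() for c in M}
E
python3 - <<'E'
from h import *
ims={c:cv2.imread(f"pics/{c}0.png") for c in K}
obs=[("top",(-141,97,26),249,248.3),("side",(-141,97,26),318.3,201.5),("side",(-68,-64,75),332,257),("side",(68,-64,75),400,278.8),("side",(-68,-64,130),335.8,242),("side",(68,-64,130),406.3,263.8),
("top",(-68,64,75),207.5,217.5)]
lines=[("top",(0,73,18),161.3,226.8),("top",(0,73,18),221.3,236.3),("top",(0,93,18),155,235),("top",(0,93,18),222,243.3),("side",(0,-73,18),318.8,273),("side",(0,-73,18),385,293.8)]
def res(p,full=0):
    r=[(proj(c,tf(p,P))[0]-[u,v]) for c,P,u,v in obs]
    for c,P,u,v in lines:
        a,b=proj(c,tf(p,[(-85,P[1],P[2]),(75,P[1],P[2])]));n=np.array([-(b-a)[1],(b-a)[0]])/np.linalg.norm(b-a);r.append([n@([u,v]-a),0])
    return np.array(r) if full else np.ravel(r)
pv=ray("top",249,248.3,.026);print("pivot top/side",pv,ray("side",318.3,201.5,.026))
s=least_squares(res,[pv[0]+.1,pv[1]+.14,1.5],loss="soft_l1");P=s.x
print("press",P,np.degrees(P[2]));print(res(P,1).round(1))
k1=ray("top",281.8,274.5,.055);k2=ray("side",296,170.5,.055);print("knob",k1,k2)
piv=tf(P,(-141,97,12))[0];d=(k1+k2)/2-piv;print("latch angle",(np.arctan2(d[1],d[0])-P[2]+np.pi/2)%(2*np.pi),np.hypot(*d[:2]),"pivot",piv)
h0=ray("top",411,228,.01)
p,f,n=fithead(ims,dict(top=[422,230,102,74],side=[175,197,86,64]),[h0[0],h0[1],P[2]]);print("head",p,np.degrees(p[2]),f,n)
c,s_=np.cos(P[2]),np.sin(P[2]);d=p[:2]-P[:2];print("head in press",c*d[0]+s_*d[1],-s_*d[0]+c*d[1],np.degrees(p[2]-P[2]))
for nme,b in(("tape",(199,301)),("screwdriver",(380,324)),("stack",(403,120))):print(nme,ray("top",*b,.02))
for nm in K:
    im=ims[nm].copy()
    for Q in [[(-119,87.5,18),(-85,73,18),(75,73,18),(75,-73,18),(-85,-73,18),(-119,-87.5,18)],[(-68,-64,75),(68,-64,75),(68,64,75),(-68,64,75),(-68,-64,75)]]:
        cv2.polylines(im,[np.round(proj(nm,tf(P,Q))).astype(int)],0,(0,255,0),1)
    hm=(headmask(nm,p)>.5).astype(np.uint8);cs,_=cv2.findContours(hm,0,1);cv2.drawContours(im,cs,-1,(255,255,0),1)
    ims[nm]=im
a=ims["top"][130:330,120:500];b=ims["side"][130:330,100:480]
cv2.imwrite("pics/chk.png",cv2.resize(np.vstack([a,b]),None,fx=1.5,fy=1.5))
E
```

```text
pivot top/side [0.49318289 0.13033765 0.026     ] [0.49466263 0.13086274 0.026     ]
press [0.59561626 0.26896098 1.53505298] 87.95205735827692
[[-0.6 -0.3]
 [ 0.4 -0.3]
 [-0.4  0.2]
 [ 0.5  0.2]
 [-1.4  0.2]
 [ 0.9  0.9]
 [ 4.4  6.1]
 [-0.2  0. ]
 [-2.7  0. ]
 [ 0.6  0. ]
 [ 0.1  0. ]
 [ 1.   0. ]
 [ 0.2  0. ]]
knob [0.44394824 0.06030737 0.055     ] [0.44512569 0.061221   0.055     ]
latch angle 4.1414466756311565 0.08612244329652424 pivot [0.49363948 0.1315174  0.012     ]
head [ 0.56324514 -0.19555622  1.46020807] 83.66375964105899 426.26666666666665 {'top': np.float64(5229.0), 'side': np.float64(3375.0)}
head in press -0.4653773061732309 0.0157505829736411 -4.288297717217927
tape [0.3808359  0.22015052 0.02      ]
screwdriver [ 0.3655584  -0.14055411  0.02      ]
stack [ 0.79827527 -0.17488683  0.02      ]
```

View pics/chk.png

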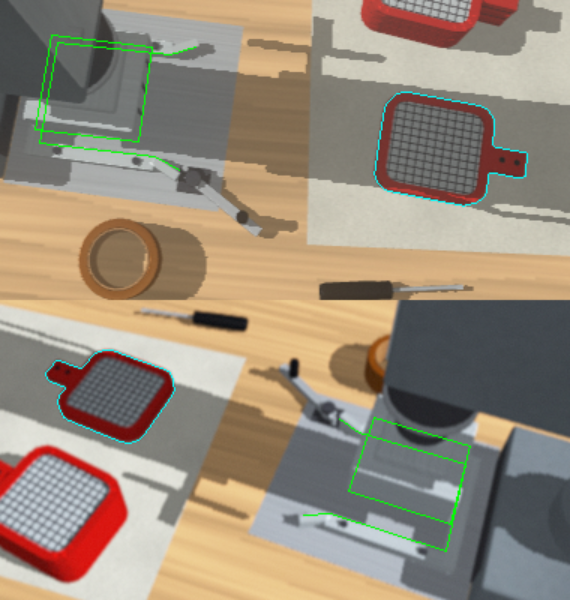

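The fits match both views: the green rails and horn and the cyan head outline overlay correctly. The latch is at about 2.14 rad. My plan is to grip the stub lightly with a 15° tilt that keeps the body clear of the horn, then slide the head along the bench.

```bash
cat > plan.py <<'E'
from h import *
from scipy.spatial.transform import Rotation as Ro
PRESS=np.array([.5956,.2690,1.5351]);HEAD=np.array([.5632,-.1956,1.4602]);HOME=PRESS
def row(frame,x,y,z,tilt=15,L=.173,dyaw=0,cur=None):
    """tip target (mm) in frame; returns row and the target pose so calls can be chained"""
    Rt=Ro.from_euler('z',frame[2]+np.radians(dyaw))*Ro.from_euler('x',np.pi)*Ro.from_euler('y',np.radians(tilt))
    pt=tf(frame,(x,y,z))[0]-Rt.as_matrix()[:,2]*L
    if cur is None:
        s=manip.observe();cur=(s["tool_pos"],Ro.from_euler('xyz',s["tcp_rot"]))
    p,R=cur
    print("row mm",(R.inv().apply(pt-p)*1000).round(1),"deg",np.degrees((R.inv()*Rt).as_rotvec()).round(1),"tcp",pt.round(3))
    return pt,Rt
def where(frame=PRESS,L=.173):
    s=manip.observe();R=Ro.from_euler('xyz',s["tcp_rot"]);t=s["tool_pos"]+R.as_matrix()[:,2]*L
    c,n=np.cos(frame[2]),np.sin(frame[2]);d=t-[*frame[:2],0]
    print("t",s["time_s"],"tip mm",(np.array([c*d[0]+n*d[1],-n*d[0]+c*d[1],d[2]])*1000).round(1),"F",s["contact_force"].round(1),"gap",s["finger_gap"].round(4),s["finger_force"],"q",s["q"].round(2))
E
python3 - <<'E'
from plan import *
c=row(HEAD,-113,0,120); row(HEAD,-113,0,8,cur=c)
E
```

```text
row mm [ 416.9 -126.7  117.6] deg [  8.7  13.3 -66. ] tcp [ 0.546 -0.352  0.287]
row mm [-29.   -0.  108.2] deg [0. 0. 0.] tcp [ 0.546 -0.352  0.175]
```

```bash
python3 -m creep '[[[0.046,-0.014,0.013,1,1.5,-7.3,1],[0.092,-0.028,0.026,2,3,-14.6,1],[0.138,-0.042,0.039,3,4.5,-22,1],[0.185,-0.056,0.052,4,6,-29.3,1],[0.231,-0.07,0.065,5,7.5,-36.6,1],[0.277,-0.084,0.078,6,9,-44,1],[0.323,-0.098,0.091,7,10.5,-51.3,1],[0.37,-0.112,0.104,8,12,-58.6,1],[0.417,-0.127,0.118,8.7,13.3,-66,1],[0.417,-0.127,0.118,8.7,13.3,-66,1],[0.417,-0.127,0.118,8.7,13.3,-66,1],[0.417,-0.127,0.118,8.7,13.3,-66,1]]]'; python3 -c "
from plan import *
where(HEAD);row(HEAD,-113,0,8)"
```

```text
time_s: 2.1
tool_pos: [0.5454, -0.3527, 0.287]
tcp_rot: [-3.142, -0.261, 1.459]
contact_force: [0.3, -0.2, 0.1]
finger_gap: 0.0852
finger_force: 0.0Traceback (most recent call last):
  File "<string>", line 3, in <module>
    where(HEAD);row(HEAD,-113,0,8)
    ~~~~~^^^^^^
  File "plan.py", line 16, in where
    print("t",s["time_s"],"tip mm",(np.array([c*d[0]+n*d[1],-n*d[0]+c*d[1],d[2]])*1000).round(1),"F",s["contact_force"].round(1),"gap",s["finger_gap"].round(4),s["finger_force"],"q",s["q"].round(2))
                                                                                                                                       ^^^^^^^^^^^^^^^^^^^^^
AttributeError: 'float' object has no attribute 'round'
```

```bash
sed -i 's/s\["finger_gap"\].round(4)/round(s["finger_gap"],4)/' plan.py; python3 -m creep '[[[-0.007,0,0.027,0,0,0,1],[-0.014,0,0.054,0,0,0,1],[-0.021,0,0.081,0,0,0,1],[-0.026,0,0.1,0,0,0,1],[-0.029,0,0.108,0,0,0,1],[-0.029,0,0.108,0,0,0,1]]]'; python3 - <<'E'
from plan import *
where(HEAD);cv2.imwrite("pics/a.png",cv2.resize(manip.camera("side")[100:300,60:330],None,fx=2.5,fy=2.5))
E
```

```text
time_s: 2.7
tool_pos: [0.545, -0.3526, 0.174]
tcp_rot: [-3.14, -0.263, 1.458]
contact_force: [-0.1, 0.3, 0.8]
finger_gap: 0.0853
finger_force: 0.0
t 2.7 tip mm [-113.1    0.9    7. ] F [-0.1  0.3  0.8] gap 0.0853 0.0 q [-0.75  0.57  1.54  0.23  1.2  -0.74]
```

View pics/a.png

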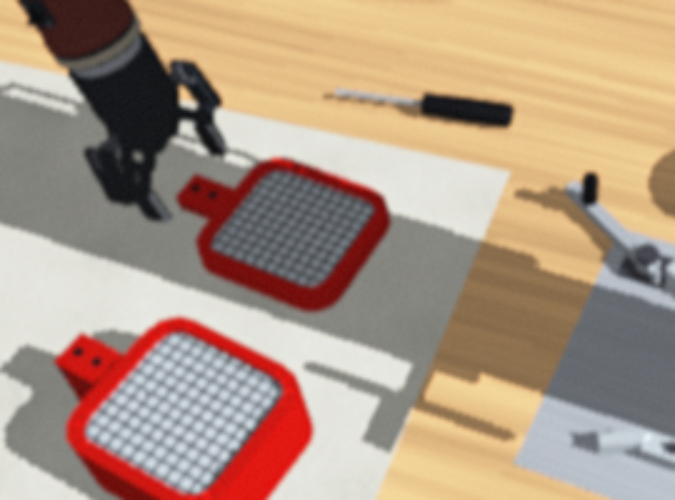

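The picture shows the open fingertips at crop px (155,215) and (215,150), on either side of the stub end at (185,195). Closing gently now.

```bash
python3 -m creep '[[[0,0,0,0,0,0,0.3],[0,0,0,0,0,0,0.3],[0,0,0,0,0,0,0.3],[0,0,0,0,0,0,0.3],[0,0,0,0,0,0,0.3],[0,0,0,0,0,0,0.3],[0,0,0,0,0,0,0.3],[0,0,0,0,0,0,0.3]]]' 20; python3 - <<'E'
from plan import *
where(HEAD)
ims={c:manip.camera(c) for c in K};b={}
for c in K:
    r=manip.boxes_of(c,"head");print(c,[(d["conf"],np.round(d["box"])) for d in r[:2]])
    cv2.imwrite(f"pics/{c}1.png",ims[c])
s=manip.observe();cur=(s["tool_pos"],Ro.from_euler('xyz',s["tcp_rot"]))
# path: tip in press frame for head at (x,0)
d=tf(HEAD,(-113,0,7))[0]
for X in(-250,-190,0): row(PRESS,X-113,0,7,cur=cur)
E
```

```text
time_s: 3.55
tool_pos: [0.5462, -0.3524, 0.1759]
tcp_rot: [3.14, -0.262, 1.46]
contact_force: [-1.4, -0.2, 6.8]
finger_gap: 0.0337
finger_force: 21.1
t 3.55 tip mm [-113.    -0.6    8.7] F [-1.4 -0.2  6.8] gap 0.0337 21.129720211029053 q [-0.75  0.57  1.54  0.23  1.2  -0.74]
side [(0.67, array([175., 195.,  79.,  63.])), (0.42, array([374., 238.,  87.,  85.]))]
top [(0.95, array([421., 230., 102.,  76.])), (0.7, array([146., 144., 290., 283.]))]
row mm [208.6  11.   57.7] deg [ 1.2  0.  -4.2] tcp [ 0.581 -0.139  0.174]
row mm [266.4   6.4  73.1] deg [ 1.2  0.  -4.2] tcp [ 0.583 -0.079  0.174]
row mm [449.4  -7.9 122.1] deg [ 1.2  0.  -4.2] tcp [0.59  0.111 0.174]
```

Stub gripped (gap 33.7 mm). The tips press the bench lightly, so I'll relieve the height by 1.5 mm and slide the head to the mouth.

```bash
python3 -m creep '[[[0.0004,0,-0.0015,0,0,0,0.3],[0.010,0,0.0012,0,0,-0.2,0.3],[0.034,0.001,0.0076,0.2,0,-0.5,0.3],[0.062,0.0015,0.0151,0.3,0,-1,0.3],[0.091,0.002,0.0229,0.4,0,-1.5,0.3],[0.120,0.003,0.0306,0.5,0,-2,0.3],[0.149,0.004,0.0384,0.7,0,-2.5,0.3],[0.178,0.005,0.0462,0.8,0,-3,0.3],[0.207,0.005,0.0539,1,0,-3.5,0.3],[0.236,0.006,0.0617,1.1,0,-4,0.3],[0.258,0.006,0.0676,1.2,0,-4.2,0.3],[0.267,0.006,0.07,1.2,0,-4.2,0.3]]]'; python3 - <<'E'
from plan import *
where()
ims={c:manip.camera(c) for c in K};b={}
for c in K:
    r=manip.boxes_of(c,"head");print(c,[(d["conf"],np.round(d["box"])) for d in r[:2]])
    cv2.imwrite(f"pics/{c}2.png",ims[c])
a=ims["top"][120:320,190:460];b=ims["side"][100:300,150:420]
cv2.imwrite("pics/b.png",cv2.resize(np.vstack([a,b]),None,fx=1.5,fy=1.5))
E
```

```text
time_s: 4.95
tool_pos: [0.5819, -0.0758, 0.176]
tcp_rot: [-3.139, -0.263, 1.538]
contact_force: [-0.3, -0.3, 0.2]
finger_gap: 0.0335
finger_force: 20.5
t 4.95 tip mm [-300.1    1.9    8.9] F [-0.3 -0.3  0.2] gap 0.0335 20.51188498735428 q [-0.33  0.42  1.76  0.29  1.06 -0.45]
side [(0.79, array([279., 236.,  86.,  67.]))]
top [(0.74, array([289., 207., 103.,  74.]))]
```

View pics/b.png

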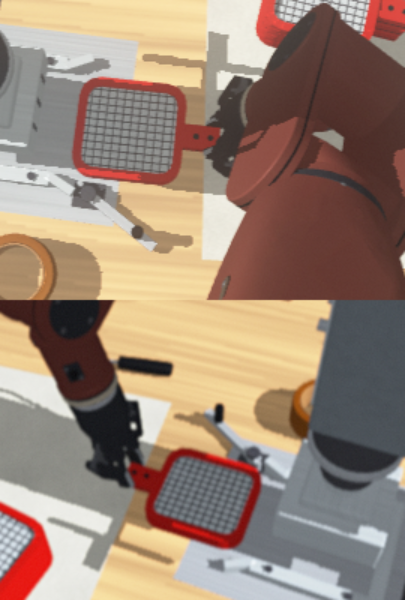

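The head sits just before the mouth at crop px (130,130) in the top view, aligned and still gripped with almost no contact force. Now I'll fit its pose.

```bash
python3 - <<'E'
from plan import *
ims={c:cv2.imread(f"pics/{c}2.png") for c in K}
c,s=np.cos(PRESS[2]),np.sin(PRESS[2])
for b in (dict(side=[279,236,86,67],top=[289,207,103,74]),dict(top=[289,207,103,74]),dict(side=[279,236,86,67])):
    p,f,n=fithead(ims,b,list(tf(PRESS,(-187,0,0))[0][:2])+[PRESS[2]])
    d=p[:2]-PRESS[:2];print("head in press",c*d[0]+s*d[1],-s*d[0]+c*d[1],np.degrees(p[2]-PRESS[2]),f,n)
st=manip.observe();cur=(st["tool_pos"],Ro.from_euler('xyz',st["tcp_rot"]))
for X in(-80,-40,0):row(PRESS,X-113,0,8.9,cur=cur)
E
```

```text
head in press -0.18661947412165988 0.002811819870701747 0.9054831007885934 522.8509803921569 {'side': np.float64(4034.0), 'top': np.float64(5002.0)}
head in press -0.18636014757734884 0.0019087151078884352 0.022312671343002303 192.0705882352941 {'top': np.float64(5002.0)}
head in press -0.18896376478875546 0.005907497278130563 0.6307615307749147 209.2156862745098 {'side': np.float64(4034.0)}
row mm [106.3   1.2  28.7] deg [-0.1 -0.   0. ] tcp [0.587 0.031 0.176]
row mm [144.9   1.2  39.1] deg [-0.1 -0.   0. ] tcp [0.589 0.071 0.176]
row mm [183.6   1.3  49.4] deg [-0.1 -0.   0. ] tcp [0.59  0.111 0.176]
```

```bash
python3 -m creep '[[[0.007,0.001,0.0019,0,0,0,0.3],[0.020,0.002,0.0054,0,0,0,0.3],[0.034,0.002,0.0092,0,0,0,0.3],[0.048,0.002,0.013,0,0,0,0.3],[0.062,0.002,0.0167,0,0,0,0.3],[0.076,0.002,0.0205,0,0,0,0.3],[0.09,0.002,0.0243,0,0,0,0.3],[0.1,0.002,0.027,0,0,0,0.3],[0.105,0.002,0.0284,0,0,0,0.3]]]'; python3 - <<'E'
from plan import *
where()
st=manip.observe();cur=(st["tool_pos"],Ro.from_euler('xyz',st["tcp_rot"]))
for X in(-40,0):row(PRESS,X-113,0,8.9,cur=cur)
E
```

```text
time_s: 6.05
tool_pos: [0.5881, 0.0316, 0.1762]
tcp_rot: [-3.14, -0.262, 1.537]
contact_force: [-0.2, -1.3, -1.3]
finger_gap: 0.0335
finger_force: 20.5
t 6.05 tip mm [-192.7   -0.7    9.2] F [-0.2 -1.3 -1.3] gap 0.0335 20.463084876537323 q [-0.15  0.41  1.77  0.31  1.01 -0.29]
row mm [38.3 -0.9 10.5] deg [-0.1 -0.   0.1] tcp [0.589 0.071 0.176]
row mm [77.  -0.8 20.9] deg [-0.1 -0.   0.1] tcp [0.59  0.111 0.176]
```

```bash
python3 -m creep '[[[0.006,0,0.0016,0,0,0,0.3],[0.014,0,0.0038,0,0,0,0.3],[0.022,0,0.006,0,0,0,0.3],[0.03,0,0.0081,0,0,0,0.3],[0.038,0,0.0103,0,0,0,0.3],[0.046,0,0.0124,0,0,0,0.3],[0.054,0,0.0146,0,0,0,0.3],[0.062,0,0.0167,0,0,0,0.3],[0.067,0,0.0181,0,0,0,0.3],[0.067,0,0.0181,0,0,0,0.3]]]'; python3 - <<'E'
from plan import *
where()
st=manip.observe();cur=(st["tool_pos"],Ro.from_euler('xyz',st["tcp_rot"]))
for X in(-40,0):row(PRESS,X-113,0,8.9,cur=cur)
E
```

```text
time_s: 7.05
tool_pos: [0.5905, 0.1005, 0.1761]
tcp_rot: [-3.14, -0.263, 1.537]
contact_force: [-0.6, 0.8, -1.0]
finger_gap: 0.0333
finger_force: 20.4
t 7.05 tip mm [-123.7   -0.7    9.1] F [-0.6  0.8 -1. ] gap 0.0333 20.435926616191864 q [-0.03  0.42  1.76  0.32  0.99 -0.18]
row mm [-28.2  -1.   -7.4] deg [-0.1 -0.   0.1] tcp [0.589 0.071 0.176]
row mm [10.4 -0.9  2.9] deg [-0.1 -0.   0.1] tcp [0.59  0.111 0.176]
```

```bash
python3 -m creep '[[[0.002,0,0.0005,0,0,0,0.3],[0.004,0,0.0011,0,0,0,0.3],[0.006,0,0.0016,0,0,0,0.3],[0.008,0,0.0022,0,0,0,0.3],[0.009,0,0.0024,0,0,0,0.3],[0.01,0,0.0027,0,0,0,0.3],[0.01,0,0.0027,0,0,0,0.3]]]';  python3 -m creep '[[[0.001,0,0.0003,0,0,0,0.3],[0.002,0,0.0005,0,0,0,0.3],[0.003,0,0.0008,0,0,0,0.3],[0.003,0,0.0008,0,0,0,0.3]]]'; python3 -c "
from plan import *
where()"
```

```text
time_s: 7.75
tool_pos: [0.5909, 0.1091, 0.176]
tcp_rot: [-3.14, -0.261, 1.536]
contact_force: [-0.8, -4.9, -0.7]
finger_gap: 0.0334
finger_force: 20.7
time_s: 8.15
tool_pos: [0.591, 0.11, 0.176]
tcp_rot: [-3.14, -0.256, 1.536]
contact_force: [-4.4, -17.5, 4.3]
finger_gap: 0.0334
finger_force: 21.5
t 8.15 tip mm [-115.2   -0.8    8.7] F [ -4.4 -17.5   4.3] gap 0.0334 21.45222097635269 q [-0.02  0.42  1.76  0.31  0.98 -0.16]
```

The stop is felt at 17 N. Next I'll open, back off up the tool axis and check that it is seated.

```bash
python3 -m creep '[[[-0.0015,0,-0.0004,0,0,0,0.3],[-0.0015,0,-0.0004,0,0,0,0.8],[-0.0015,0,-0.0004,0,0,0,0.8],[-0.0015,0,-0.0004,0,0,0,0.8],[-0.0015,0,-0.0004,0,0,0,0.8],[-0.01,0,-0.02,0,0,0,0.8],[-0.025,0,-0.045,0,0,0,0.8],[-0.05,0,-0.07,0,0,0,0.5],[-0.07,0,-0.07,0,0,0,0],[-0.07,0,-0.07,0,0,0,0],[-0.07,0,-0.07,0,0,0,0],[-0.07,0,-0.07,0,0,0,0]]]'; python3 - <<'E'
from plan import *
where()
ims={c:manip.camera(c) for c in K}
for c in K: cv2.imwrite(f"pics/{c}3.png",ims[c])
a=ims["top"][120:320,120:390];b=ims["side"][120:320,240:510]
for nm,im,o in(("top",a,(120,120)),("side",b,(240,120))):
    for P in headpolys():
        h=cv2.convexHull(proj(nm,tf(PRESS,P)).astype(np.float32)).reshape(-1,2)-o;cv2.polylines(im,[np.round(h).astype(int)],1,(0,255,0),1)
cv2.imwrite("pics/c.png",cv2.resize(np.hstack([a,b]),None,fx=1.48,fy=1.48))
st=manip.observe();cur=(st["tool_pos"],Ro.from_euler('xyz',st["tcp_rot"]))
row(PRESS,-150,0,9,cur=cur)
E
```

```text
time_s: 9.35
tool_pos: [0.5879, 0.0282, 0.2252]
tcp_rot: [-3.139, -0.263, 1.536]
contact_force: [0.2, -0.3, 0.2]
finger_gap: -0.0001
finger_force: 0.0
t 9.35 tip mm [-196.    -0.5   58.2] F [ 0.2 -0.3  0.2] gap -0.0001 0.0 q [-0.16  0.33  1.76  0.29  1.1  -0.26]
row mm [31.7 -0.8 59.4] deg [-0.1 -0.   0.1] tcp [0.589 0.074 0.176]
```

View pics/c.png

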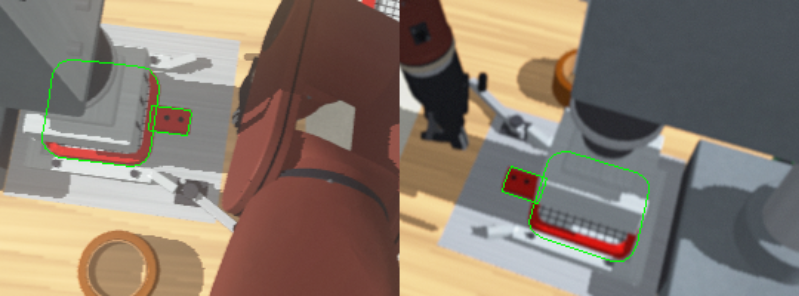

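The head lies on the predicted home outline in both views, within about 1 mm. I'll re-seat it with the closed fingers against the stub's end.

```bash
python3 -m creep '[[[0.008,0,0.02,0,0,0,0],[0.016,0,0.04,0,0,0,0],[0.022,0,0.056,0,0,0,0],[0.022,0,0.056,0,0,0,0],[0.027,0,0.0573,0,0,0,0],[0.032,0,0.0587,0,0,0,0],[0.036,0,0.0598,0,0,0,0],[0.039,0,0.0606,0,0,0,0],[0.04,0,0.0608,0,0,0,0],[0.041,0,0.0611,0,0,0,0],[0.041,0,0.0611,0,0,0,0]]]'; python3 -c "
from plan import *
where()"
```

```text
time_s: 10.55
tool_pos: [0.5901, 0.0827, 0.1773]
tcp_rot: [-3.141, -0.262, 1.536]
contact_force: [0.6, -0.2, -0.7]
finger_gap: 0.0001
finger_force: 0.0
t 10.55 tip mm [-141.6   -0.9   10.2] F [ 0.6 -0.2 -0.7] gap 0.0001 0.0 q [-0.06  0.41  1.77  0.31  1.   -0.2 ]
```

```bash
python3 -m creep '[[[0.001,0,0.0003,0,0,0,0],[0.002,0,0.0005,0,0,0,0],[0.003,0,0.0008,0,0,0,0],[0.004,0,0.0011,0,0,0,0],[0.005,0,0.0013,0,0,0,0],[0.005,0,0.0013,0,0,0,0]]]'; python3 -c "
from plan import *
where()"
```

```text
time_s: 11.15
tool_pos: [0.5902, 0.0877, 0.1772]
tcp_rot: [-3.14, -0.262, 1.536]
contact_force: [-0.7, -2.6, -0.1]
finger_gap: -0.0002
finger_force: 1.3
t 11.15 tip mm [-136.7   -0.8   10.1] F [-0.7 -2.6 -0.1] gap -0.0002 1.2537525733932853 q [-0.06  0.41  1.76  0.31  0.99 -0.2 ]
```

```bash
python3 -m creep '[[[0.001,0,0.0003,0,0,0,0],[0.002,0,0.0005,0,0,0,0],[0.002,0,0.0005,0,0,0,0]]]';python3 -m creep '[[[0.001,0,0.0003,0,0,0,0],[0.0015,0,0.0004,0,0,0,0],[0.0015,0,0.0004,0,0,0,0]]]'; python3 -c "
from plan import *
where()"
```

```text
time_s: 11.45
tool_pos: [0.5903, 0.0884, 0.1773]
tcp_rot: [-3.14, -0.259, 1.536]
contact_force: [-2.7, -10.3, 1.9]
finger_gap: 0.0001
finger_force: 5.2
time_s: 11.75
tool_pos: [0.5904, 0.0888, 0.1774]
tcp_rot: [-3.14, -0.257, 1.536]
contact_force: [-3.7, -16.9, 4.1]
finger_gap: -0.0
finger_force: 8.1
t 11.75 tip mm [-136.2   -0.9   10.1] F [ -3.7 -16.9   4.1] gap -0.0 8.104035817086697 q [-0.05  0.41  1.76  0.31  0.99 -0.19]
```

It's firmly home. Now I'll retreat and go over to the outer side of the knob.

```bash
python3 -m creep '[[[-0.01,0,-0.003,0,0,0,0],[-0.03,0,-0.008,0,0,0,0],[-0.03,0,-0.045,0,0,0,0],[-0.027,0,-0.074,0,0,0,0],[-0.027,-0.04,-0.074,0,0,0,0],[-0.027,-0.085,-0.074,0,0,0,0],[-0.027,-0.13,-0.074,0,0,0,0],[-0.027,-0.16,-0.074,0,0,0,0],[-0.027,-0.173,-0.074,0,0,0,0],[-0.027,-0.173,-0.074,0,0,0,0]]]'; python3 - <<'E'
from plan import *
where()
st=manip.observe();cur=(st["tool_pos"],Ro.from_euler('xyz',st["tcp_rot"]))
cur=row(PRESS,-181,172,30,cur=cur)
for b in np.r_[np.arange(2.5,.39,-.15),.3,.25,.2]: row(PRESS,-141-85*np.sin(b),97-85*np.cos(b),30,cur=cur)
E
```

```text
time_s: 12.75
tool_pos: [0.4144, 0.0527, 0.2418]
tcp_rot: [-3.14, -0.263, 1.536]
contact_force: [0.5, -0.3, 0.6]
finger_gap: 0.0002
finger_force: 0.0
t 12.75 tip mm [-177.7  173.7   74.7] F [ 0.5 -0.3  0.6] gap 0.0002 0.0 q [-0.16 -0.09  2.2   0.29  1.09 -0.27]
row mm [-14.6   1.4  42.3] deg [-0.1 -0.1  0. ] tcp [0.416 0.05  0.197]
row mm [-10.5   6.9  -2.8] deg [0. 0. 0.] tcp [0.422 0.038 0.197]
row mm [-19.8  15.3  -5.3] deg [0. 0. 0.] tcp [0.43  0.028 0.197]
row mm [-27.7  25.   -7.4] deg [0. 0. 0.] tcp [0.44  0.02  0.197]
row mm [-34.2  35.8  -9.2] deg [0. 0. 0.] tcp [0.45  0.013 0.197]
row mm [-39.1  47.5 -10.5] deg [0. 0. 0.] tcp [0.462 0.007 0.197]
row mm [-42.2  59.8 -11.3] deg [0. 0. 0.] tcp [0.474 0.004 0.197]
row mm [-43.4  72.5 -11.6] deg [0. 0. 0.] tcp [0.487 0.002 0.197]
row mm [-42.9  85.2 -11.5] deg [0. 0. 0.] tcp [0.499 0.002 0.197]
row mm [-40.5  97.7 -10.8] deg [0. 0. 0.] tcp [0.512 0.004 0.197]
row mm [-36.3 109.7  -9.7] deg [0. 0. 0.] tcp [0.524 0.008 0.197]
row mm [-30.5 120.9  -8.2] deg [0. 0. 0.] tcp [0.535 0.014 0.197]
row mm [-23.  131.1  -6.2] deg [0. 0. 0.] tcp [0.546 0.021 0.197]
row mm [-14.3 140.   -3.8] deg [0. 0. 0.] tcp [0.555 0.03  0.197]
row mm [ -4.3 147.5  -1.1] deg [0. 0. 0.] tcp [0.563 0.04  0.197]
row mm [  6.7 153.3   1.8] deg [0. 0. 0.] tcp [0.569 0.051 0.197]
row mm [ 14.4 156.2   3.9] deg [0. 0. 0.] tcp [0.572 0.059 0.197]
row mm [ 18.3 157.4   4.9] deg [0. 0. 0.] tcp [0.574 0.063 0.197]
row mm [ 22.3 158.3   6. ] deg [0. 0. 0.] tcp [0.575 0.067 0.197]
```

```bash
python3 -m creep '[[[-0.007,0,0.021,0,0,0,0],[-0.0146,0.0014,0.042,0,0,0,0],[-0.0146,0.0014,0.042,0,0,0,0]]]'; python3 -m creep '[[[-0.0105,0.007,-0.0028,0,0,0,0],[-0.0198,0.015,-0.0053,0,0,0,0],[-0.0277,0.025,-0.0074,0,0,0,0],[-0.0342,0.036,-0.0092,0,0,0,0],[-0.0391,0.0475,-0.0105,0,0,0,0],[-0.0422,0.06,-0.0113,0,0,0,0],[-0.0434,0.0725,-0.0116,0,0,0,0],[-0.0434,0.0725,-0.0116,0,0,0,0]]]'; python3 - <<'E'
from plan import *
where()
cv2.imwrite("pics/d.png",cv2.resize(manip.camera("side")[100:300,210:480],None,fx=2,fy=2))
st=manip.observe();cur=(st["tool_pos"],Ro.from_euler('xyz',st["tcp_rot"]))
for b in np.r_[np.arange(1.45,.39,-.15),.3,.25,.2]: row(PRESS,-141-85*np.sin(b),97-85*np.cos(b),30,cur=cur)
E
```

```text
time_s: 13.05
tool_pos: [0.4168, 0.049, 0.1957]
tcp_rot: [-3.136, -0.263, 1.534]
contact_force: [-0.6, 0.7, -0.2]
finger_gap: 0.0003
finger_force: 0.0
time_s: 13.85
tool_pos: [0.4901, 0.0008, 0.198]
tcp_rot: [3.14, -0.262, 1.536]
contact_force: [0.7, 0.2, -0.1]
finger_gap: -0.0001
finger_force: 0.0
t 13.85 tip mm [-227.    95.7   30.9] F [ 0.7  0.2 -0.1] gap -0.0001 0.0 q [-0.24  0.17  2.02  0.3   1.02 -0.38]
row mm [ 1.1 10.1  0.9] deg [-0. -0.  0.] tcp [0.499 0.002 0.197]
row mm [ 3.5 22.6  1.6] deg [-0. -0.  0.] tcp [0.512 0.004 0.197]
row mm [ 7.7 34.6  2.7] deg [-0. -0.  0.] tcp [0.524 0.008 0.197]
row mm [13.5 45.8  4.2] deg [-0. -0.  0.] tcp [0.535 0.014 0.197]
row mm [20.9 56.   6.2] deg [-0. -0.  0.] tcp [0.546 0.021 0.197]
row mm [29.7 64.9  8.6] deg [-0. -0.  0.] tcp [0.555 0.03  0.197]
row mm [39.7 72.3 11.2] deg [-0. -0.  0.] tcp [0.563 0.04  0.197]
row mm [50.6 78.2 14.2] deg [-0. -0.  0.] tcp [0.569 0.051 0.197]
row mm [58.4 81.1 16.2] deg [-0. -0.  0.] tcp [0.572 0.059 0.197]
row mm [62.3 82.3 17.3] deg [-0. -0.  0.] tcp [0.574 0.063 0.197]
row mm [66.3 83.2 18.4] deg [-0. -0.  0.] tcp [0.575 0.067 0.197]
```

View pics/d.png

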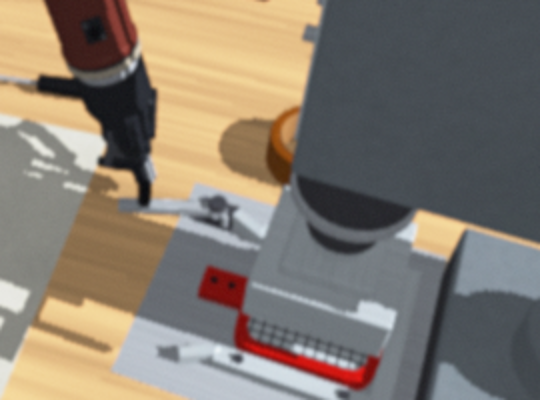

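The latch bar follows the fingers: the knob is behind the fingers at (145,200) and the bar now points along −x. Continuing the arc.

```bash
python3 -m creep '[[[0.0011,0.01,0.0003,0,0,0,0],[0.0035,0.0226,0.001,0,0,0,0],[0.0077,0.0346,0.002,0,0,0,0],[0.0135,0.0458,0.0036,0,0,0,0],[0.021,0.056,0.0056,0,0,0,0],[0.03,0.065,0.008,0,0,0,0],[0.04,0.0725,0.0107,0,0,0,0],[0.0506,0.078,0.0136,0,0,0,0],[0.055,0.08,0.0147,0,0,0,0],[0.0585,0.081,0.0157,0,0,0,0],[0.0585,0.081,0.0157,0,0,0,0]]]'; python3 -c "
from plan import *
where()"
```

```text
time_s: 15.0
tool_pos: [0.5712, 0.0598, 0.1975]
tcp_rot: [-3.141, -0.262, 1.536]
contact_force: [0.5, -0.0, -0.2]
finger_gap: 0.0002
finger_force: 0.0
t 15.0 tip mm [-165.1   17.2   30.4] F [ 0.5 -0.  -0.2] gap 0.0002 0.0 q [-0.11  0.34  1.82  0.31  1.03 -0.24]
```

```bash
python3 -m creep '[[[0.0015,0.002,0.0004,0,0,0,0],[0.003,0.003,0.0008,0,0,0,0],[0.0045,0.004,0.0012,0,0,0,0],[0.006,0.004,0.0016,0,0,0,0],[0.007,0.004,0.0019,0,0,0,0],[0.007,0.004,0.0019,0,0,0,0]]]'; python3 -c "
from plan import *
where()"
```

```text
time_s: 15.6
tool_pos: [0.5755, 0.0657, 0.1974]
tcp_rot: [-3.141, -0.261, 1.536]
contact_force: [-0.5, -6.0, 0.5]
finger_gap: 0.0
finger_force: 2.5
t 15.6 tip mm [-159.3   13.    30.3] F [-0.5 -6.   0.5] gap 0.0 2.540094021242112 q [-0.09  0.35  1.8   0.31  1.03 -0.22]
```

```bash
python3 -m creep '[[[0.001,0,0.0003,0,0,0,0],[0.002,0,0.0005,0,0,0,0],[0.002,0,0.0005,0,0,0,0]]]'; python3 -m creep '[[[-0.01,0,-0.003,0,0,0,0],[-0.04,0,-0.011,0,0,0,0],[-0.08,0,-0.03,0,0,0,0],[-0.12,0,-0.07,0,0,0,0],[-0.16,0,-0.09,0,0,0,0],[-0.19,0,-0.1,0,0,0,0],[-0.19,0,-0.1,0,0,0,0]]]'; python3 - <<'E'
from plan import *
where()
ims={c:manip.camera(c) for c in K}
for c in K:
    r=manip.boxes_of(c,"latch_knob");print(c,[(d["conf"],np.round(d["box"])) for d in r[:2]])
Q=[(-141,97,18),(-141,-18,18)]
print({c:proj(c,tf(PRESS,Q+[(-141,12,55)])).round(1).tolist() for c in K})
a=ims["top"][120:320,120:390];b=ims["side"][120:320,240:510]
cv2.imwrite("pics/e.png",cv2.resize(np.hstack([a,b]),None,fx=1.48,fy=1.48,interpolation=cv2.INTER_CUBIC))
E
```

```text
time_s: 15.9
tool_pos: [0.5756, 0.0665, 0.1975]
tcp_rot: [-3.141, -0.258, 1.536]
contact_force: [-2.2, -12.1, 0.9]
finger_gap: 0.0001
finger_force: 5.9
time_s: 16.6
tool_pos: [0.5685, -0.1452, 0.2462]
tcp_rot: [3.139, -0.26, 1.532]
contact_force: [0.3, 0.3, 0.3]
finger_gap: 0.0
finger_force: 0.0
t 16.6 tip mm [-370.4   11.8   79. ] F [0.3 0.3 0.3] gap 0.0 0.0 q [-0.45  0.32  1.73  0.26  1.2  -0.52]
side [(0.68, array([313., 224.,  25.,  50.]))]
top [(0.59, array([252., 226.,  16.,  55.]))]
{'side': [[318.5, 203.3], [302.6, 243.0], [307.8, 222.6]], 'top': [[248.6, 248.5], [255.7, 194.2], [253.1, 204.2]]}
```

View pics/e.png

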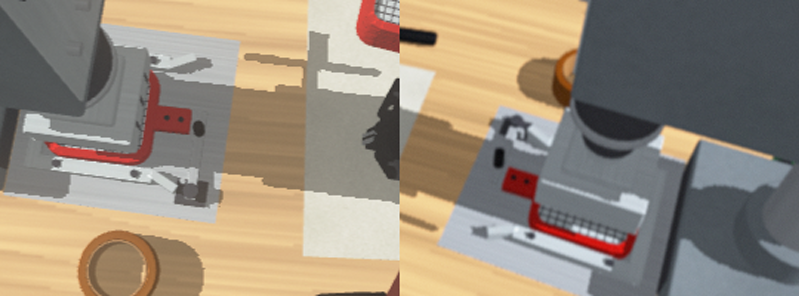

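The latch lies across behind the stub, with its knob at crop (199,128), i.e. full-image px (254,206) against (253,204) predicted for shut. The head is home and the robot is clear, so I'm handing in.

```bash
python3 -c "
from plant import manip
print(manip.job_done())"
```

```text
the job is handed in; nothing more can be done
None
```

The head is fully home against the end stop and the latch is shut on its stop behind the stub; I handed the job in at about 17 s without lifting the head or, as far as the pictures and forces show, touching anything else, though I slid it most of the way gripped lightly by the stub and only did the final push with closed fingers.

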